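# Squeeze the memo block in the ratchet press and free it again

### The job

Two one-hand ratchet presses stand on the desk. On the one that has the memo block between its jaws, pump the trigger with full strokes until the jaw squeezes the block firmly against the end plate and stays there with the trigger let up, so that the self-adhesive binding strip takes. Then press the release so that the jaw springs all the way back, and leave the block lying there; do not work the empty press and do not push the jaw or the block by hand.

Things in the scene. Friction and masses are not known exactly. Their poses are not given: they have to be found in the camera images.
- press: the ratchet press that holds the memo block: fixed, steel base plate 80 x 360 x 8 mm, origin on the desk under its mid-width; +y is the way the jaw advances. Along y: release paddle -185 mm, aluminium housing (56 wide, 66 high) -135 to -14, trigger pivot -30 (height 80), jaw (62 wide, top 56 high) with its face at +30 at the start, end plate face +130. All lies on x = 0
- press_trigger_top (a point): middle of the top of the black ribbed trigger paddle (36 mm wide, 54 long), 60 mm from its pivot toward the press's -y, 111 mm above the desk at rest, sloping 26 degrees (higher toward -y). Press it straight down from above with closed fingers: a full stroke lowers it 28 mm to the stop; from 25 mm the tooth has caught. It takes 2 to 15 N and springs back up
- press_trigger (a joint): angle of that trigger, rad: 0 up at rest, 0.5 at its bottom stop; the tooth catches by 0.43
- press_release_top (a point): middle of the top of the small black release paddle (34 x 30 mm) behind the housing's rear end, about 95 mm beyond the trigger paddle toward the press's -y, 60 mm above the desk. Press it from above with closed fingers, 16 mm down to its stop (12 mm are enough); it takes 1 to 3 N and springs back
- press_jaw (a joint): advance of the jaw's bar, m: 0 fully back. Each full trigger stroke pushes it one 10 mm tooth on and a pawl holds it there (about 0.0095, 0.0195, 0.0295, 0.0395). The block (76 mm in a 100 mm gap) is firm after 3 strokes; a 4th presses a little harder, more run idle and do no harm. Pressing the release with the trigger up lets it spring back to 0 by itself within 1 s
- press_pad: the sprung rubber-faced plate of that jaw; origin as the press's origin, moved along with it. It yields against its spring (4.4 N at first) once the block is tight
- memo_block: the block of white memo paper with a cardboard back and a grey cloth strip along one edge, 70 x 76 x 35 mm, lying loose on the press's base plate (8 mm above the desk), its 76 mm along the press's y; origin at the centre of its underside
- spare: the other ratchet press, of the same kind and size, with nothing between its jaws; leave it alone
- spare_trigger (a joint): angle of the empty press's trigger, rad, 0 up at rest

How it is judged (in metres and radians):
On the way, in this order (a step that is already met when the one before it is completed fails the run):
1. the trigger of the press with the block is pressed right down (value of joint press_trigger above 0.4 rad), for 0.02 s.
2. the jaw squeezes the block with more than 3 N and stays there with the trigger up (contact force between press_pad and memo_block above 3 N and value of joint press_jaw above 0.022 m and value of joint press_trigger below 0.1 rad), for 0.3 s.
At the end, for the whole second after the job is handed in: the jaw is back within 3 mm of its start, the trigger is up, and the memo block lies flat and at rest on the base plate of its press between jaw and end plate (value of joint press_jaw below 0.003 m and value of joint press_trigger below 0.1 rad and horizontal distance between memo_block and press below 0.11 m and y of memo_block in the frame of press above 0.06 m and z of memo_block in the frame of press below 0.015 m and angle between memo_block's own z axis and vertical below 0.17 rad and linear speed of memo_block below 0.02 m/s); the robot touches nothing.
It fails at once if the trigger of the empty press is worked (value of joint spare_trigger above 0.2 rad).
It fails at once if the robot pushes the jaw plate or the block itself (contact force between the fingers and press_pad above 2 N or contact force between the fingers and memo_block above 2 N).
It also fails if it takes over 45 s, if anything falls off the work surface, if the arm or the gripper's body presses on something with over 40 N, if the wrist force passes 120 N, or if a joint passes its speed limit or range.

### The arm

A 6-joint arm with a two-finger parallel gripper is mounted at the origin on the work surface; the furniture and walls round the work are solid. World frame = base frame: x ahead of the robot, y to its left, z up, the work surface at z = 0. Lengths are in mm, angles in rad, forces in N, time in s.
With the tool pointing down it reaches from about 275 to 825 mm from the base axis. Payload 4.9 kg.
Tool frame: the origin (TCP) lies at the very end of the fingers, on their centre line; the grasp point (between the pads) lies 19 mm behind it; z points along the fingers, y is the direction in which the jaws open and shut (so a half turn about z gives the same grasp; the last joint's range is limited). The gripper opens to 85 mm and grips with 20 to 120 N. Pads are 22 mm wide; open, the fingers measure 114 mm over their backs; the gripper's body (76 mm by 85 mm) begins 54 mm behind the grasp point. The pads swing forward as they close: fully open they stand 13 mm farther back than shut.
Start: joints at [-1.472, 0.326, -0.193, 1.052, 0, 1.437], TCP at [126.897, -535.178, 231.281] pointing down, gripper open.
Joint ranges: [-2.65, 2.65], [-0.97, 1.79], [-1.3, 1.35], [-1.93, 2.1], [-1.47, 1.37], [-3.14, 3.14]. Speed limits (rad/s): [2.57, 2.57, 3.14, 3.14, 3.14, 3.14].

### API

Orientations are given as [roll, pitch, yaw] about the fixed x, y, z axes, in that order (R = Rz(yaw) Ry(pitch) Rx(roll)).
In Python, from bench import bot, solve_ik, imaging gives the robot as it stands. Calls block until the motion is done:
- bot.move_ptp(position, orientation): joint-space move of the TCP to a pose.
- bot.movel(position, rot=None, max_speed=150, threshold=None): straight line of the TCP; rot=None keeps the orientation; max_speed is the mean speed in mm/s. With threshold (N) it stops when the force on the tool has changed by that much, and returns True; else False.
- bot.move_j(angles): joint-space move.
- bot.grip(opening, effort=None): opening from 0.0 (shut) to 1.0 (fully open); effort is the grip in N (None keeps the last); returns when the fingers have stopped.
- bot.dwell(seconds).
- solve_ik(position, orientation): joint angles nearest the present ones, or None.
- bot.get_state(): the state.
- imaging.capture(name): name is "scene" or "top" or "wrist"; returns the picture (384x512x3 uint8, blue, green, red); there is no depth.
- imaging.camera_model(name): a dict with "K" (3x3 intrinsics, pixels), "position" and "rotation" of the camera in the world. Camera axes: x right, y up, looking along -z (the intrinsics and any distortion apply to the point x, -y, -z); pixel columns grow to the right and rows downward; lengths in mm; the calibration is good to about 2 mm. A picture is of the moment at which its call begins: read the wrist's pose just before it. camera_model takes no time and is no camera call; for the wrist camera it gives the pose at the moment of the call.
A pose or a line that the arm cannot do raises bot.IKError and nothing moves.
- bot.sign_off(): hands the job in, once; it reports no verdict.
The state is a dict: "t": time; "qpos": joint angles; "joint_velocities": joint speeds; "effort": joint torques, N m; "tcp_pos": TCP position; "orientation": TCP orientation; "contact_force": force on the tool from outside, world axes, zero at the start; "wrist_torque": the same for the moment, N m; "opening": opening from 0.0 (shut) to 1.0 (fully open).
Only numpy, scipy, OpenCV 4.12 (cv2) and the standard library are available. Lean on these libraries where they do the work, as an engineer would, in place of code of your own. Each camera call takes 0.05 s, during which the arm holds its last target.

## Working session

There is one attempt and no reset: what is moved stays moved. The work goes in short steps, each a Python script; the robot and the scene stay as the last script left them, time stands still between calls to the robot, and variables do not carry over. Pictures are saved under pics/ and viewed, and the job is handed in when it is done.

```bash
mkdir -p pics
python3 - <<'E'
from bench import bot, imaging
import cv2
for n in ("scene","top"):
    cv2.imwrite(f"pics/{n}0.png",imaging.capture(n))
    m=imaging.camera_model(n);print(n,m)
print(bot.get_state()["t"])
E
```

```text
scene {'K': array([[362.64507604,   0.        , 255.93777244],
       [  0.        , 362.64507604, 193.7153712 ],
       [  0.        ,   0.        ,   1.        ]]), 'position': array([ 237.26017258, -623.69428996,  569.42334743]), 'rotation': array([ 0.98393539, -0.00718117, -0.44120602])}
top {'K': array([[365.76957741,   0.        , 260.15279156],
       [  0.        , 365.76957741, 192.54292335],
       [  0.        ,   0.        ,   1.        ]]), 'position': array([4.47960964e+02, 4.75285063e-01, 9.38605397e+02]), 'rotation': array([ 0.14246547,  0.01076542, -1.54036751])}
0.1
```

View pics/scene0.png

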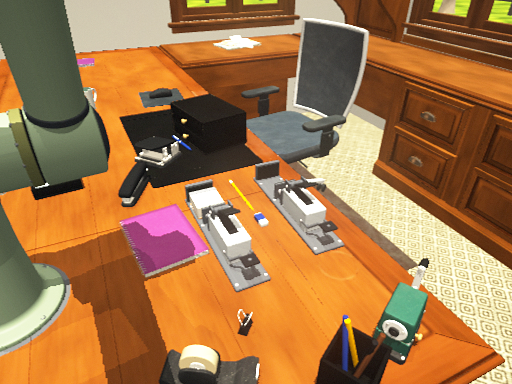

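View pics/top0.png

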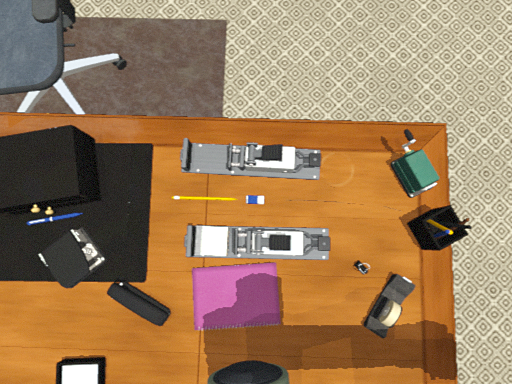

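The top view shows the press with the white block nearer the robot, around (258,242). The empty one is farther off, around (250,158). I'll zoom in to get features.

```bash
cat > h.py <<'E'
import numpy as np, cv2
from bench import bot, imaging, solve_ik
from scipy.spatial.transform import Rotation as Ro
def cam(n):
    m=imaging.camera_model(n); return m["K"],np.array(m["position"]),Ro.from_euler("xyz",m["rotation"]).as_matrix()
def ray(n,u,v,z,c=None):
    K,p,R=c or cam(n); d=np.linalg.inv(K)@[u,v,1]; d=R@[d[0],-d[1],-d[2]]
    return p+d*(z-p[2])/d[2]
def proj(n,P,c=None):
    K,p,R=c or cam(n); q=R.T@(np.array(P)-p); q=K@[q[0],-q[1],-q[2]]; return q[:2]/q[2]
E
python3 - <<'E'
from h import *
a=cv2.imread("pics/top0.png")[210:275,170:345]; cv2.imwrite("pics/topz.png",cv2.resize(a,None,fx=4.5,fy=4.5,interpolation=cv2.INTER_CUBIC))
a=cv2.imread("pics/scene0.png")[170:295,175:280]; cv2.imwrite("pics/scz.png",cv2.resize(a,None,fx=4.5,fy=4.5,interpolation=cv2.INTER_CUBIC))
print(ray("top",460,385,0),ray("top",330,259,8),ray("scene",270,277,8))
print(proj("scene",[0,0,0]),proj("top",[0,0,0]))
E
```

```text
[ 130.17506637 -478.440471      0.        ] [ 418.35825988 -165.11701625    8.        ] [ 494.47360513 -156.94671844    8.        ]
[  4.21165048 305.35198055] [258.86453621 436.15263014]
```

View pics/topz.png

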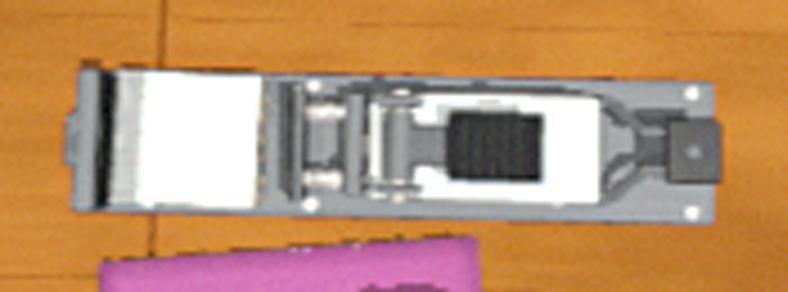

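View pics/scz.png

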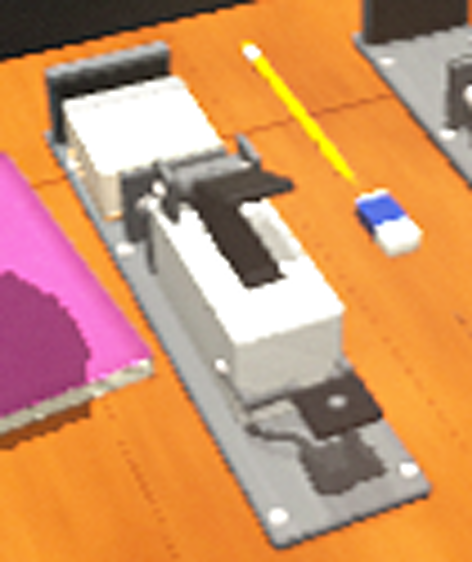

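The zooms give clear base-plate corners and both paddles. In the top zoom the trigger paddle's centre is about (495,146) and the release's about (694,152). I'll fit the pose from these and cross-check with the scene view.

Run:
```python
from h import *
T=lambda x,y:(170+(x+.5)/4.5-.5,210+(y+.5)/4.5-.5)
S=lambda x,y:(175+(x+.5)/4.5-.5,170+(y+.5)/4.5-.5)
def p(l,n,f,x,y,z): print(l,n,ray(n,*f(x,y),z)[:2].round(1))
p("rear+x","top",T,713,82,8);p("rear+x","scene",S,430,492,8)
p("rear-x","top",T,714,222,8);p("rear-x","scene",S,275,545,8)
p("front-x","top",T,75,211,8)
for q in((446,113),(542,113),(447,181),(542,181)):p("trig","top",T,*q,111)
p("trigc","top",T,494,147,111)
p("relc","top",T,694,152,60);p("relc","scene",S,338,402,60)
p("block","top",T,138,72,43);p("block","top",T,138,207,43);p("blk","top",T,265,80,43);p("blk","top",T,260,207,43)
# spare
```

```text
rear+x top [ 495.9 -159.9]
rear+x scene [ 492.3 -161.9]
rear-x top [ 418.4 -160.8]
rear-x scene [ 415.7 -160.9]
front-x top [413.4 195.2]
trig top [471.2  -9.2]
trig top [472.6 -57.1]
trig top [437.6 -10.6]
trig top [439.1 -57.7]
trigc top [455.1 -33.5]
relc top [ 456.1 -141.1]
relc scene [ 456. -140.]
block top [490.2 158. ]
block top [417.9 154.1]
blk top [487.9  88.7]
blk top [419.9  88.5]
```

Run:
```python
from h import *
for P in([455,-33.5,111],[471,-57,123],[438,-57,123],[471,-10,99],[455,57,80],[455,-141,60]):
    q=proj("scene",P); print(P,q.round(1),((q+.5-[175,170])*4.5-.5).round())
st=bot.get_state();print(st["orientation"],st["tcp_pos"])
# above-trigger look with wrist cam, gripper closed
m=imaging.camera_model("wrist");print(m)
bot.grip(0.0,40)
o=st["orientation"]
for yaw in (0,np.pi/2,-np.pi/2): print(yaw,solve_ik([450,-90,300],[np.pi,0,yaw]))
```

```text
[455, -33.5, 111] [228.6 209.8] [243. 181.]
[471, -57, 123] [239.7 209.3] [293. 179.]
[438, -57, 123] [224.9 213.3] [226. 196.]
[471, -10, 99] [231.6 206.7] [256. 167.]
[455, 57, 80] [214.9 199.9] [181. 136.]
[455, -141, 60] [249.5 259.4] [337. 404.]
[-3.14001629e+00 -2.27740201e-04  2.32723685e-01] [ 126.82591996 -534.63019424  230.57128998]
{'K': array([[285.43020284,   0.        , 253.92884253],
       [  0.        , 285.43020284, 187.91522583],
       [  0.        ,   0.        ,   1.        ]]), 'position': array([ 193.42865024, -519.24410843,  371.88485157]), 'rotation': array([-0.27211203,  0.00199372, -1.33844241])}
0 [-0.35847059  0.11561622 -0.2869233   1.16825681  0.          2.78312206]
1.5707963267948966 [-0.35847059  0.11561622 -0.2869233   1.16825681  0.          1.21232573]
-1.5707963267948966 [-0.35847059  0.11561622 -0.2869233   1.16825681  0.         -1.92926692]
```

The scene projections match the trigger paddle (tip at zoom pixel (293,179)) and the release. Both views agree on trigger ≈ (455,-33.5) and release ≈ (456,-141). Next I'll move above the trigger and make one guarded stroke.

Run:
```python
from h import *
o=[np.pi,0,np.pi/2]
bot.move_ptp([455,-34,230],o)
bot.movel([455,-34,135],max_speed=150)
cv2.imwrite("pics/w1.png",imaging.capture("wrist"));cv2.imwrite("pics/s1.png",imaging.capture("scene")[130:310,130:370].repeat(3,0).repeat(3,1))
s=bot.get_state();print(s["t"],s["tcp_pos"],s["contact_force"],s["opening"])
```

```text
3.9 [455.93398269 -34.33162166 136.00537306] [0.08805689 0.80887328 0.7132141 ] -0.002768445661921565
```

View pics/w1.png

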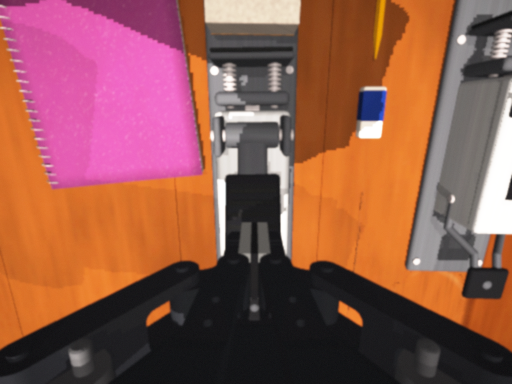

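View pics/s1.png

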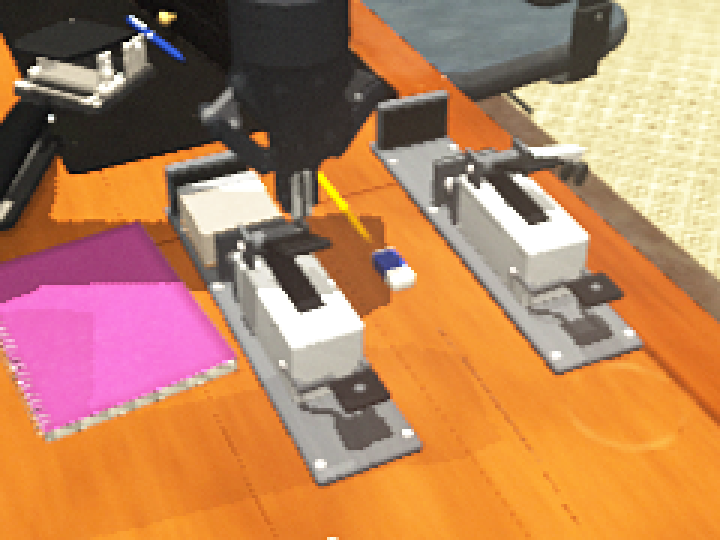

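The wrist view shows the closed fingertips centred on the black trigger paddle, at about (253,225). Now the first stroke, with the force checked in steps.

Run:
```python
from h import *
def st():
    s=bot.get_state();print(round(s["t"],2),s["tcp_pos"].round(1),s["contact_force"].round(1))
bot.movel([455,-34,110],max_speed=100,threshold=30);st()
for z in(104,98,92,88,86,84,82.5,81):
    r=bot.movel([455,-34,z],max_speed=40,threshold=25);bot.dwell(.1);st()
    if r or bot.get_state()["contact_force"][2]>25:print("stop",z);break
cv2.imwrite("pics/s2.png",imaging.capture("scene")[170:295,175:280].repeat(4,0).repeat(4,1))
bot.movel([455,-34,135],max_speed=120);bot.dwell(.1);st()
cv2.imwrite("pics/t2.png",imaging.capture("top")[210:275,170:345].repeat(4,0).repeat(4,1))
```

```text
4.3 [455.1 -33.5 110.3] [0.2 2.1 2. ]
4.7 [455.6 -34.3 104.4] [ 1.4 -0.8  2.7]
5.1 [455.7 -34.4  98.2] [ 0.9 -2.4  5.7]
5.5 [455.8 -35.5  92.6] [-0.1 -4.8  8.4]
5.85 [455.7 -35.   88.3] [ 0.8 -3.2  4.8]
6.2 [455.7 -35.3  86.5] [ 0.8 -3.9  7.2]
6.55 [455.8 -35.4  84.8] [-1.5 -4.7  9.1]
6.9 [455.8 -35.5  83.5] [-1.9 -5.2 14.2]
7.25 [456.  -35.6  83.1] [-5.6 -3.1 24.8]
8.0 [454.  -33.7 133.8] [ 0.   0.1 -0.6]
```

View pics/s2.png

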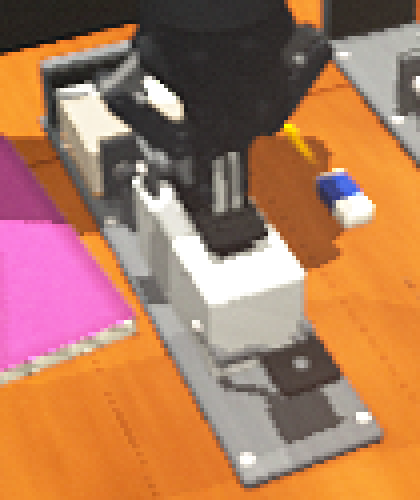

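The stop was reached at TCP z ≈ 83, where the force rose to 25 N, and the paddle lies flat on the housing. Next come three more strokes.

Run:
```python
from h import *
def st():
    s=bot.get_state();print(round(s["t"],2),s["tcp_pos"].round(1),s["contact_force"].round(1))
for i in range(3):
    bot.movel([455,-34,112],max_speed=120)
    r=bot.movel([455,-34,81],max_speed=40,threshold=32);bot.dwell(.15);print(i,r);st()
    bot.movel([455,-34,132],max_speed=120);bot.dwell(.2)
bot.dwell(.5)
bot.movel([455,-34,220],max_speed=200)
st()
cv2.imwrite("pics/t3.png",imaging.capture("top")[210:275,170:345].repeat(4,0).repeat(4,1))
cv2.imwrite("pics/s3.png",imaging.capture("scene")[170:295,175:280].repeat(4,0).repeat(4,1))
cv2.imwrite("pics/w3.png",imaging.capture("wrist"))
```

```text
0 False
9.47 [457.2 -36.5  83.2] [-4.3 -5.2 22.3]
1 False
11.63 [457.4 -37.   83.3] [-4.4 -6.1 21.8]
2 False
13.8 [457.2 -37.3  83.3] [-4.2 -8.  22.6]
15.67 [454.7 -33.9 219.4] [-0.3 -0.1 -0. ]
```

View pics/w3.png

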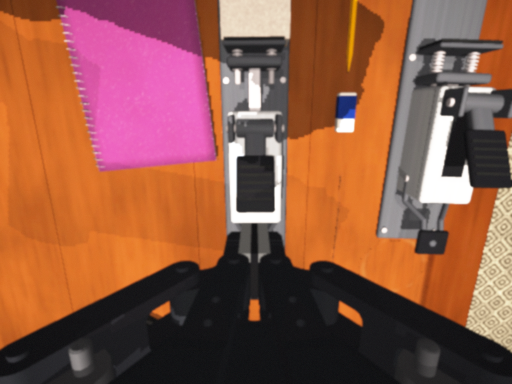

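View pics/s3.png

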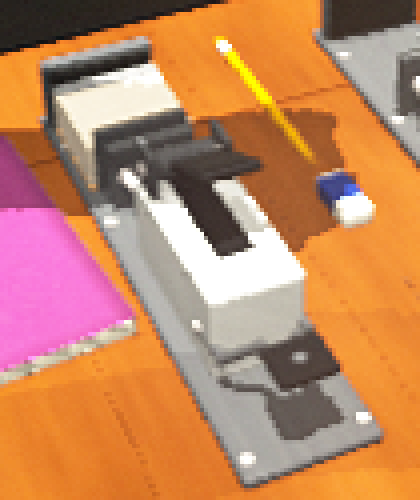

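View pics/t3.png

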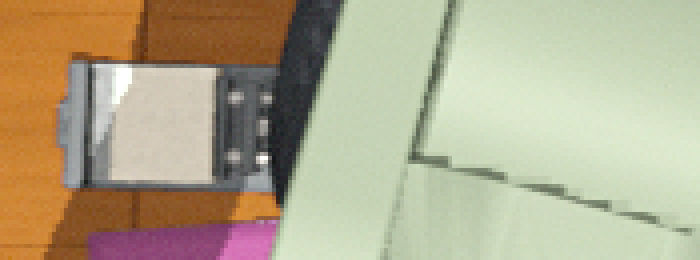

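The block is now tight between jaw and end plate, with no gap left. The jaw plate moved about 25 mm and the rear bar about 33 mm, so its springs are compressed. The trigger is up. Now the release.

Run:
```python
from h import *
def st():
    s=bot.get_state();print(round(s["t"],2),s["tcp_pos"].round(1),s["contact_force"].round(1))
bot.movel([455.5,-143,180],max_speed=200)
bot.movel([455.5,-143,75],max_speed=150);bot.dwell(.1);st()
for z in(62,56,50,46,44,42.5):
    r=bot.movel([455.5,-143,z],max_speed=40,threshold=15);bot.dwell(.1);st()
    if r:break
bot.dwell(.8);st()
cv2.imwrite("pics/s4.png",imaging.capture("scene")[170:295,175:280].repeat(4,0).repeat(4,1))
bot.movel([455.5,-143,220],max_speed=150)
st()
cv2.imwrite("pics/s5.png",imaging.capture("scene")[170:295,175:280].repeat(4,0).repeat(4,1))
cv2.imwrite("pics/t5.png",imaging.capture("top")[210:275,170:345].repeat(4,0).repeat(4,1))
cv2.imwrite("pics/w5.png",imaging.capture("wrist"))
```

```text
17.5 [ 456.4 -143.2   76.1] [ 0.5  0.7 -0.3]
18.07 [ 455.5 -143.    62. ] [ 0.5 -0.6  0.2]
18.48 [ 456.2 -143.6   56.4] [ 1.  -2.6  3.3]
18.88 [ 454.9 -142.4   49.7] [0.6 0.1 0.3]
19.23 [ 455.3 -142.8   45.9] [-0.4  0.9  1. ]
19.57 [ 455.5 -143.1   44. ] [-0.1 -0.8  1. ]
19.93 [ 455.6 -143.3   43.1] [-1.1 -1.6  8.6]
20.73 [ 455.6 -143.3   43.1] [-2.4 -2.2  8.6]
22.11 [ 454.9 -142.6  219.1] [ 0.8 -0.4 -0.1]
```

View pics/w5.png

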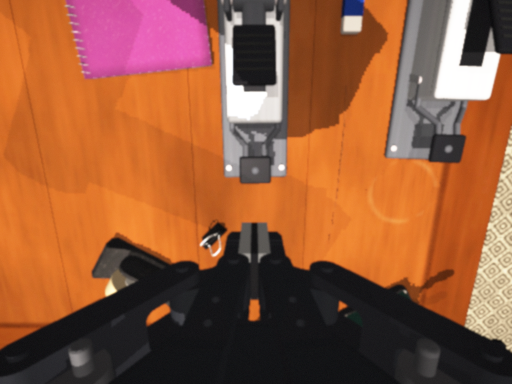

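View pics/s5.png

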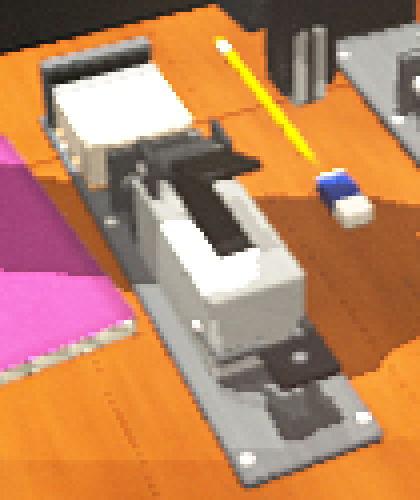

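View pics/t5.png

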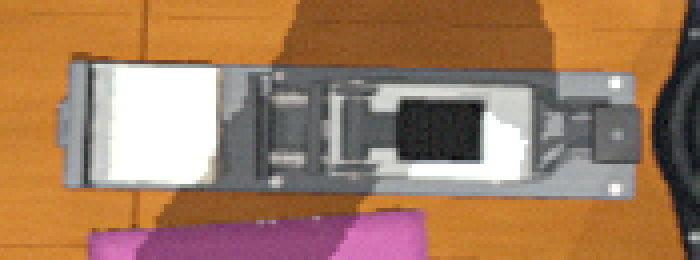

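The jaw plate is back at its starting pixels (bar at column ≈ 79 in the crop, the same as before). The block lies flat against the end plate, and the trigger and release are both up. The arm is clear, so I'm handing in.

```bash
python3 -c "
from bench import bot
bot.sign_off(); print(bot.get_state()['t'])"
```

```text
the job is handed in; nothing more can be done
the job is handed in; nothing more can be done
```

I pumped the press holding the memo block four times, then pressed its release and handed the job in. I can't see a verdict; the last clock reading I took was about 22 s of the 45 s.

- **Strokes:** all four went to the trigger's bottom stop, at a tool height of about 83 mm with 22–25 N on the tool. I lifted off fully after each one.
- **Squeeze:** the pictures showed the block tight against the end plate, with the jaw springs compressed and the trigger up. The jaw plate had moved about 25 mm and the bar behind it about 33 mm. I judged this from the images, since squeeze force and jaw position can't be read directly.
- **Release:** I pressed it about 17 mm, to its stop, at 8.6 N. The last pictures show the jaw back at its starting place within about a pixel (roughly 2–3 mm). The trigger and release are up, and the block lies flat against the end plate.
- **Robot and empty press:** the closed fingers touched only the two paddles, and the arm was clear of everything when I handed in. I did not touch the empty press.

**One disagreement:** I measured the trigger and release paddles about 108 mm apart, against the "about 95 mm" in the description. I used the measured positions. Both camera views agreed on them, and both paddles were pressed where I expected.

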